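Clamp a two-part casting mould on its tilted stand

ROBOT

A 7-joint arm with a two-finger parallel gripper is mounted at the origin on a cart in front of the work surface, level with it; the furniture and walls round the work are solid. World frame = base frame: x ahead of the robot, y to its left, z up, the work surface at z = 0. Lengths are in mm, angles in rad, forces in N, time in s.
With the tool pointing down it reaches from about 400 to 925 mm from the base axis. Payload 4.1 kg.
Tool frame: the origin (TCP) lies between the finger pads; the fingertips stand manip.tip_extent ahead of it and the grasp point (between the pads) lies 6 mm ahead of it (manip.tip_extent is the distance from the TCP to the fingertips, in mm); z points along the fingers, y is the line along which they close (so a half turn about z gives the same grasp; the last joint's range is limited). The gripper opens to 85 mm and grips with 20 to 120 N. Pads are 22 mm wide; open, the fingers measure 114 mm over their backs; the gripper's body (76 mm by 85 mm) begins 54 mm behind the grasp point. The pads swing forward as they close: fully open they stand 13 mm farther back than shut.
Start: joints at [1.042, 0.398, 0.045, 1.537, -0.019, 1.207, -0.051], TCP at [270.886, -590.898, 256.347] pointing down, gripper open.
Joint ranges: [-2.82, 2.82], [-0.49, 2.23], [-1.37, 1.46], [0, 2.46], [-1.36, 4.5], [0.23, 2], [-2.94, 2.94]. Speed limits (rad/s): [2.57, 2.57, 3.14, 3.14, 3.14, 3.14, 3.14].

INTERFACE

Orientations are given as a unit quaternion [x, y, z, w].
In Python, from workcell import manip gives the robot as it stands. The module is installed in compiled form; this text tells all that it offers.
- The arm moves only by the tool drive_tool, never from a script. Its argument "targets" is a list of rows, each an object with "angular": the turn, a rotation vector about the tool's x, y, z in rad, a list of three; "slide": the shift along the tool's x, y, z in cm, a list of three; "claw": the opening, from 0 (shut) to 1 (fully open). A call has 1 to 12 rows; each row is the pose to reach, as a shift and turn from the pose commanded when the call began, along the tool's axes at that moment; what a row does not reach only later rows make up. A row lasts 1/10 s, in which the tool goes at most 50 mm and 8.59 degrees, less where a joint would pass 70% of its speed; a pose out of reach is approached as far as the arm can. A call with a gripper value outside its range is refused whole. The fingers move at their own pace and stop on an object; "force" is the grip in N (left out, the last holds). Time passes only in rows, so rows that repeat a pose let the fingers close. It gives the time, the measured TCP pose, the force, the opening and the grip force at its end, in the units of the state.
- manip.state(): the state, without advancing time (a new reading comes with each control period).
- manip.capture(name): name is "scene" or "side" or "wrist"; returns a dict with "color" (480x640x3 uint8, blue, green, red), "mtx" (3x3 intrinsics, pixels), "k1" (the pictures are not rectified: a ray, as slopes to the right and down, at radius r is drawn at 1 + k1 r^2 times it, then the intrinsics apply), "R" (3x3) and "t" (3): a world point X has camera coordinates R X + t. Camera axes: x right, y down, z forward; pixel columns grow to the right and rows downward; lengths in mm; the calibration is good to about 2 mm. A picture is of the moment at which its call begins. There is no depth.
- manip.sign_off(): hands the job in; it is judged then, once.
Trained networks look in a picture, given as the dict that the camera call returned (one of the last four; its "shot" number tells which), for a name from the list of things; names that differ only in an ending like _2 or _b are one class to them, and where a whole thing is asked for, a point or a joint stands for the part that bears it (a point fixed in the world has none). Each returns a list of dicts, best first, with "p" (0 to 1); they miss things now and then, are a little off and sometimes report something else, mostly with a low value. They report only what shows in the picture. A call takes as long as a camera call.
- manip.regions_of(picture, target): "pixels" (480x640 bool, what is visible of it) and "box" ([left, top, right, bottom] in pixels, round what is visible of it).
The state is a dict: "clock": time; "joints": joint angles; "joint_vel": joint speeds; "tau": joint torques, N m; "ee_pos": TCP position; "orientation": TCP orientation; "force": force on the tool from outside, world axes, zero at the start; "ft_torque": the same for the moment, N m; "opening": finger opening in mm; "gripper_force": force on a finger pad.
Only numpy, scipy, OpenCV 4.12 (cv2) and the standard library are available. Lean on these libraries where they do the work, as an engineer would, in place of code of your own. Each camera call takes 0.05 s, during which the arm holds its last target. There are 200 camera calls.

TASK

The two-part plaster mould on the tilted wooden stand has to be clamped shut before slip is poured. Swing the blue clamp bar across the mould until its end is home under the steel keeper, then screw the black knob down clockwise, going by feel, until the mould halves have closed and the pad bears firmly on them; do not overtighten, the plaster cracks. Leave the clamp set, and leave the cups, stamp and roller on the table where they are.

Things in the scene. Friction and masses are not known exactly. Their poses are not given: they have to be found in the camera images.
- mould_stand: Easel-like wooden stand fixed on the table. Origin: on the table under the middle of its base (190 x 262 mm); x level, up-slope (away from the robot at yaw 0), y left, z up. Its plywood bed rises along +x at 30 degrees, so the bed's normal leans 30 degrees from vertical towards the stand's -x: take the knob with the tool tilted so. Bed centre 75 mm above the table.
- mould: Two-part plaster mould, 124 mm up-slope x 138 mm across, plywood board on its front. Origin on the bed's face under it; z: bed normal, outwards; x up-slope; y left. Its closed height is 59 to 65 mm above the bed, differing from mould to mould. At first the halves stand 2.5 to 5 mm apart; pushing them together gives a light resistance (about 10 N) until they seat.
- swing_bar (a joint): Angle of the blue clamp bar about its pivot, rad: 0 = home at its stop under the keeper, straight across the mould; positive = swung open, counter-clockwise seen from above the bed, down the slope towards the robot. Starts at 0.6 to 1.05. About 0.6 N m to swing; stays where it is left.
- bar_pivot (a point): On the bar's pivot axis at the height of the bar's top face, near the stand's right edge; z: pivot axis, along the bed's normal; x up-slope; y left. Bar: 30 mm wide, 16 mm thick, 201 mm long from the pivot, along +y of this frame at angle 0. The keeper, a dark steel post with an overhanging jaw, stands 195 mm from the pivot.
- bar_end (a point): Centre of the bar's rounded free end, on its top face, 186 mm from the pivot axis; turns with the bar.
- knob_top (a point): Centre of the top of the black fluted knob (61 mm over the flutes, grips at 57 mm diameter, 22 mm high). z: the knob's axis, outwards, along the bed's normal. Its axis is 95 mm from the pivot. At first its underside is 22 mm above the bar; it comes down 3.2 mm per rad as it is screwed in.
- clamp_knob (a joint): Angle of the knob relative to the bar, rad: 0 at the start, growing clockwise (seen from above), which lowers the pad. Range -0.6 to 6.8. Runs free at about 0.22 N m; with the mould seated the torque rises by 0.5 to 1 N m per 100 N of clamping force, which grows by about 30 N per 0.1 rad. Let go, the screw holds, settling back a little.
- clamp_pad: Rubber-faced steel pad of 36 mm diameter at the foot of the 14 mm screw, turning with the knob. Origin: centre of its pressing face, on the knob's axis, 88 mm below the knob's top and 74 mm above the bed at knob angle 0. Clamping force wanted: about 100 N, at least 30 N; the plaster cracks at 250 N.
- cup_terracotta: Terracotta-coloured bisque cup, 55 mm wide, 58 mm high, origin under its centre. Leave alone.
- cup_cream: Cream bisque cup, 61 mm wide, 58 mm high, origin under its centre. Leave alone.
- roller: Small hardwood roller, 160 mm long, 20 mm thick, lying along its y axis. Leave alone.
- stamp: Wooden texture stamp, 42 mm square, 56 mm high. Leave alone.

How it is judged:
By the outcome, as a careful person would: the job done as asked, in the order asked, and still so for the second after the job is handed in, with the robot touching nothing.
It also fails if it takes over 72 s, if anything falls off the work surface, if the arm or the gripper's body presses on something with over 40 N, if the wrist force passes 120 N, or if a joint passes its speed limit or range.

## Working session

There is one attempt and no reset: what is moved stays moved. The work goes in short steps, Python scripts to look and compute and a tool call to move; the robot and the scene stay as the last step left them, time stands still between calls to the robot, and variables do not carry over. Pictures are saved under pics/ and viewed, at most 10 in all, crops included, and the job is handed in when it is done.

Besides the shell and the picture viewer there is one more tool, called after "Emit:" by a JSON object that holds its "fn" and its "kwargs", one argument or row to a line. drive_tool: Moves the arm, as the interface text tells. Its arguments: {"type":"object","properties":{"targets":{"type":"array","items":{"type":"object","properties":{"angular":{"type":"array","items":{"type":"number"}},"slide":{"type":"array","items":{"type":"number"}},"claw":{"type":"number"}}}},"force":{"type":"number"}},"required":["targets"]}

```bash
mkdir -p pics; python3 - <<'E'
from workcell import manip
import cv2,numpy as np
a=manip.capture("scene");b=manip.capture("side")
im=np.hstack([a["color"],b["color"]])
cv2.imwrite("pics/a.png",a["color"]);cv2.imwrite("pics/b.png",b["color"])
for c in(a,b):
    print(c["mtx"].tolist(),c["k1"],np.round(c["R"],4).tolist(),np.round(c["t"],1).tolist())
    for n in["swing_bar","clamp_knob","mould","mould_stand","bar_end"]:
        for r in manip.regions_of(c,n)[:2]:
            ys,xs=np.nonzero(r["pixels"]);print(n,round(r["p"],2),r["box"],xs.mean().round(1),ys.mean().round(1))
print(manip.tip_extent,manip.state())
E
```

```text
[[517.8443241105987, 0.0, 325.4169466232186], [0.0, 517.8443241105987, 236.73857215538476], [0.0, 0.0, 1.0]] -0.07003384984116098 [[-0.8003, -0.5995, -0.0115], [-0.4594, 0.6254, -0.6307], [0.3853, -0.4995, -0.7759]] [458.1, 358.4, 1174.2]
swing_bar 0.82 [346.8, 169.2, 382.4, 234.8] 363.5 198.7
clamp_knob 0.83 [354.1, 178.4, 377.1, 205.2] 366.4 192.5
mould 0.66 [312.0, 148.1, 364.3, 202.4] 336.8 176.5
mould_stand 0.86 [287.8, 149.2, 387.5, 233.3] 337.5 189.1
[[614.9720913608991, 0.0, 322.4621927131798], [0.0, 614.9720913608991, 245.52387054839414], [0.0, 0.0, 1.0]] -0.13243980119314885 [[0.979, -0.204, -0.0013], [-0.1783, -0.8521, -0.492], [0.0993, 0.4819, -0.8706]] [-583.2, 130.7, 1412.0]
swing_bar 0.94 [308.3, 269.7, 364.6, 342.6] 333.3 305.6
clamp_knob 0.87 [310.5, 279.3, 342.1, 311.3] 324.8 293.8
mould 0.59 [352.6, 279.4, 432.8, 355.8] 391.6 315.6
mould_stand 0.91 [310.6, 247.9, 455.9, 409.2] 388.7 329.2
bar_end 0.69 [313.7, 275.3, 362.6, 346.6] 332.2 304.3
25.0 {'clock': 0.6, 'joints': array([ 1.04197194,  0.39838097,  0.0450924 ,  1.53662226, -0.01870905,
        1.20689321, -0.05069119]), 'joint_vel': array([-0.00203573,  0.00012732, -0.00019326, -0.00019657, -0.0002532 ,
        0.00034171,  0.00028542]), 'tau': array([-1.89314420e-05, -4.74740946e+01,  1.36207156e+00, -2.54392684e+01,
        1.14714002e-02,  1.13667818e-03, -8.50031512e-06]), 'ee_pos': array([ 270.90525442, -590.87963032,  256.3489386 ]), 'orientation': array([9.76985980e-01, 2.13303520e-01, 1.40484862e-05, 5.72920056e-05]), 'force': array([-0.4984601 , -0.24787803,  0.23297225]), 'ft_torque': array([-0.04255683,  0.00471581,  0.00490106]), 'gripper_force': 0.0, 'opening': 85.61883454387247}
```

View pics/a.png

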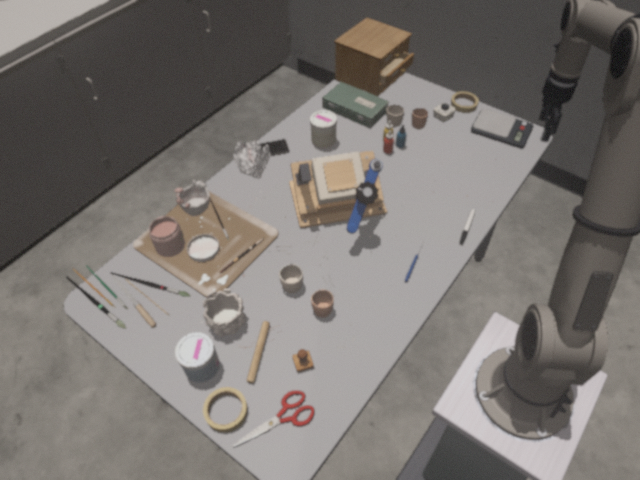

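View pics/b.png

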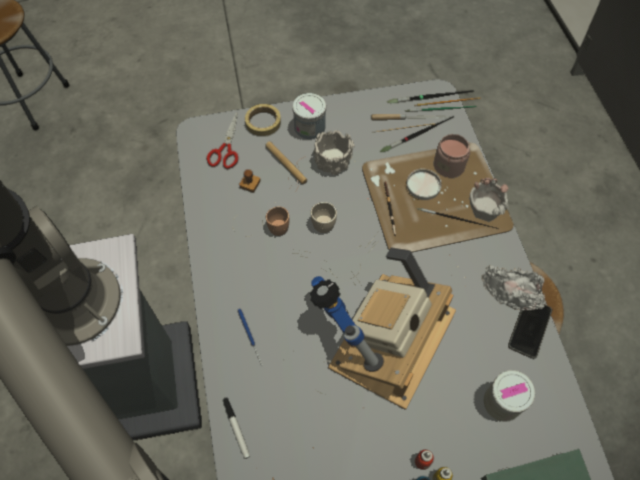

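The scene picture shows the stand at about (338,190), the knob at (367,192), the pivot post at about (376,166), the bar end near (353,228) and the keeper near (303,173). In the side picture the knob is at (325,294), the pivot at (374,362) and the keeper at (408,265).

```bash
cat > h.py <<'E'
from workcell import manip
import cv2,numpy as np
from scipy.spatial.transform import Rotation as Ro
def proj(c,X):
    d=np.array([c["k1"],0,0,0,0.]);return cv2.projectPoints(np.atleast_2d(np.asarray(X,float)),cv2.Rodrigues(np.array(c["R"]))[0],np.asarray(c["t"],float),np.array(c["mtx"]),d)[0][:,0]
def ray(c,p):
    d=np.array([c["k1"],0,0,0,0.]);q=cv2.undistortPoints(np.array([[p]],float),np.array(c["mtx"]),d)[0,0]
    R=np.array(c["R"]);v=R.T@[q[0],q[1],1];return -R.T@np.array(c["t"]),v/np.linalg.norm(v)
def tri(obs):
    A=np.zeros((3,3));b=np.zeros(3);rs=[ray(c,p) for c,p in obs]
    for o,v in rs: P=np.eye(3)-np.outer(v,v);A+=P;b+=P@o
    X=np.linalg.solve(A,b);return X,[round(float(np.linalg.norm((np.eye(3)-np.outer(v,v))@(X-o))),1) for o,v in rs]
E
python3 - <<'E'
from h import *
a=manip.capture("scene");b=manip.capture("side")
for n,p,q in[("knob",(366.4,192.5),(324.8,293.8)),("pivot",(376,166),(374,362)),("keeper",(303,168),(400,254)),("end",(352,230),(317,279))]:print(n,tri([(a,p),(b,q)]))
w=manip.capture("wrist");s=manip.state();R=Ro.from_quat(s["orientation"]).as_matrix()
print("wristcam in tool: centre",R.T@(-w["R"].T@w["t"]-s["ee_pos"]),"axes\n",(R.T@w["R"].T).round(3),w["mtx"][0][0],"tool axes\n",R.round(3))
for nm,c,bx in(("s",a,(270,140,400,240)),("d",b,(290,235,470,415))):
    x0,y0,x1,y1=bx;im=c["color"][y0:y1,x0:x1];k=min(800/im.shape[1],600/im.shape[0])
    cv2.imwrite(f"pics/{nm}.png",cv2.resize(im,None,fx=k,fy=k,interpolation=cv2.INTER_CUBIC));print(k)
E
```

```text
knob (array([ 565.52535745, -174.21012896,  165.86672627]), [1.2, 1.2])
pivot (array([ 631.79255147, -319.90764416,  115.43490834]), [2.9, 2.9])
keeper (array([ 735.1545926 , -128.22769874,  191.57258104]), [4.5, 4.5])
end (array([ 561.09775872, -101.57784698,   88.08815381]), [1.6, 1.6])
wristcam in tool: centre [  81.5131137    -0.24570009 -117.79850592] axes
 [[-0.    -0.949 -0.315]
 [ 1.    -0.    -0.   ]
 [ 0.    -0.315  0.949]] 387.540307906468 tool axes
 [[ 0.909  0.417  0.   ]
 [ 0.417 -0.909 -0.   ]
 [ 0.     0.    -1.   ]]
6.0
3.3333333333333335
```

```bash
cat >> h.py <<'E'
def frame(yaw):
    c,s=np.cos(yaw),np.sin(yaw);xs=np.array([c,s,0]);ys=np.array([-s,c,0])
    n=-.5*xs+[0,0,np.sqrt(.75)];u=np.sqrt(.75)*xs+[0,0,.5];return u,ys,n
def toolR(yaw,phi=0): # tool x=ys turned by phi about tool z (=-n)
    u,ys,n=frame(yaw);R=np.column_stack([ys,np.cross(-n,ys),-n]);return R@Ro.from_euler("z",phi).as_matrix()
def move(p,R,s=None):
    s=s or manip.state();R0=Ro.from_quat(s["orientation"]).as_matrix()
    print("slide cm",(R0.T@(np.asarray(p)-s["ee_pos"])/10).round(2),"ang",Ro.from_matrix(R0.T@R).as_rotvec().round(3),"j",s["joints"].round(2),"clk",s["clock"])
E
python3 - <<'E'
from h import *
move([520,-158,290],toolR(-.49))
E
```

```text
slide cm [ 40.69 -28.97  -3.37] ang [-0.505  0.17  -0.636] j [ 1.04  0.4   0.05  1.54 -0.02  1.21 -0.05] clk 0.75
```

Emit:
{"fn": "drive_tool", "kwargs": {
  "targets": [
    {"slide": [20,-14.5,-3.4],"angular": [-0.25,0.085,-0.32],"claw": 1},
    {"slide": [20,-14.5,-3.4],"angular": [-0.25,0.085,-0.32],"claw": 1},
    {"slide": [20,-14.5,-3.4],"angular": [-0.25,0.085,-0.32],"claw": 1},
    {"slide": [20,-14.5,-3.4],"angular": [-0.25,0.085,-0.32],"claw": 1},
    {"slide": [20,-14.5,-3.4],"angular": [-0.25,0.085,-0.32],"claw": 1},
    {"slide": [40.7,-29,-3.4],"angular": [-0.505,0.17,-0.636],"claw": 0},
    {"slide": [40.7,-29,-3.4],"angular": [-0.505,0.17,-0.636],"claw": 0},
    {"slide": [40.7,-29,-3.4],"angular": [-0.505,0.17,-0.636],"claw": 0},
    {"slide": [40.7,-29,-3.4],"angular": [-0.505,0.17,-0.636],"claw": 0},
    {"slide": [40.7,-29,-3.4],"angular": [-0.505,0.17,-0.636],"claw": 0},
    {"slide": [40.7,-29,-3.4],"angular": [-0.505,0.17,-0.636],"claw": 0},
    {"slide": [40.7,-29,-3.4],"angular": [-0.505,0.17,-0.636],"claw": 0}
  ]
}}

```text
clock: 1.95
ee_pos: [520.6, -156.1, 290.6]
orientation: [0.827, 0.499, 0.133, 0.222]
force: [-0.3, -1.2, 0.2]
opening: 0.4
gripper_force: 0.0
```

```bash
python3 - <<'E'
from h import *
import pickle
s=manip.state();print(s["joints"].round(2),s["ee_pos"].round(1),Ro.from_quat(s["orientation"]).as_matrix().round(3).tolist(),s["force"])
w=manip.capture("wrist");cv2.imwrite("pics/w1.png",w["color"]);pickle.dump(w,open("w1.pkl","wb"))
for n in["swing_bar","clamp_knob","mould","mould_stand","bar_end"]:
    for r in manip.regions_of(w,n)[:1]:
        ys,xs=np.nonzero(r["pixels"]);print(n,round(r["p"],2),r["box"],xs.mean().round(1),ys.mean().round(1))
E
```

```text
[ 0.65 -0.06 -0.52  2.1   0.26  0.62 -0.54] [ 520.6 -156.1  290.6] [[0.467, 0.766, 0.442], [0.884, -0.404, -0.234], [-0.001, 0.5, -0.866]] [-0.30801008 -1.24010227  0.19718032]
swing_bar 0.94 [177.1, 120.6, 400.2, 321.9] 276.1 219.9
clamp_knob 0.57 [234.2, 191.5, 330.2, 277.4] 283.0 234.6
mould 0.94 [318.0, 91.7, 469.3, 269.5] 390.9 179.2
mould_stand 0.96 [179.5, 25.1, 490.4, 327.5] 355.1 168.4
bar_end 0.58 [177.3, 124.6, 399.0, 319.1] 275.6 219.4
```

View pics/w1.png

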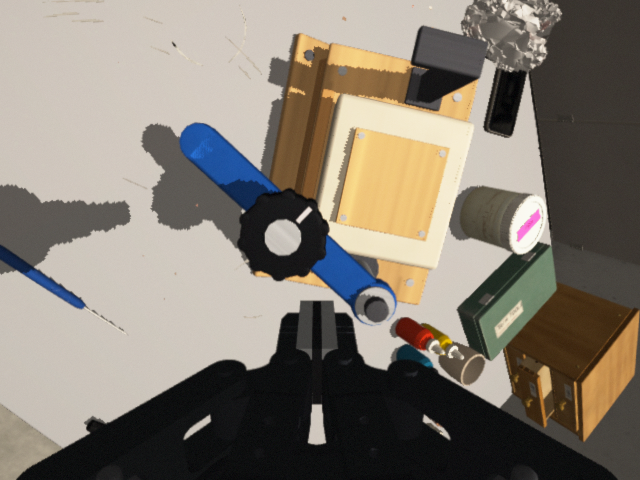

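The wrist view shows the bar end centre near (197,139), the silver knob top at (283,236), the pivot nut at (374,306) and the keeper jaw at (448,50). A second view, shifted down-slope, will give the baseline.

Emit:
{"fn": "drive_tool", "kwargs": {
  "targets": [
    {"slide": [0,-4.5,0]},
    {"slide": [0,-9,0]},
    {"slide": [0,-9,0]},
    {"slide": [0,-9,0]}
  ]
}}

```text
invalid input
```

```bash
python3 - <<'E'
from h import *
import pickle
s=manip.state();print(s["joints"].round(2),s["ee_pos"].round(1))
w=manip.capture("wrist");cv2.imwrite("pics/w2.png",w["color"]);pickle.dump(w,open("w2.pkl","wb"))
E
```

```text
[ 0.65 -0.06 -0.52  2.1   0.26  0.62 -0.54] [ 519.3 -159.2  290.1]
```

View pics/w2.png

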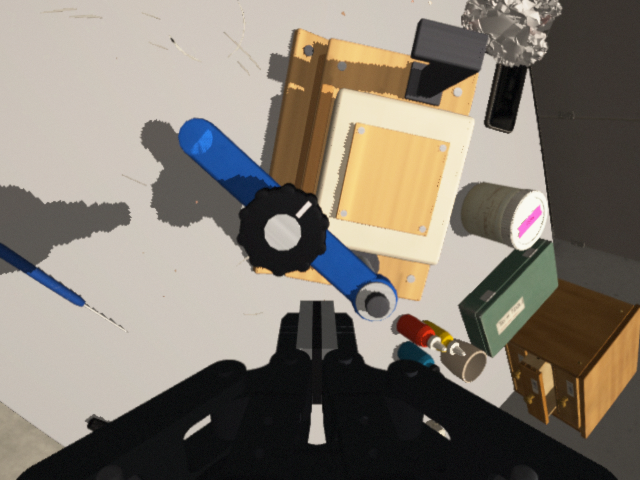

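That call was refused because every field is needed. The picture is the same view settled by 3 mm, with the knob now at (282,231). I'll repeat the call with all fields.

Emit:
{"fn": "drive_tool", "kwargs": {
  "targets": [
    {"slide": [0,-4.5,0],"angular": [0,0,0],"claw": 0},
    {"slide": [0,-9,0],"angular": [0,0,0],"claw": 0},
    {"slide": [0,-9,0],"angular": [0,0,0],"claw": 0},
    {"slide": [0,-9,0],"angular": [0,0,0],"claw": 0},
    {"slide": [0,-9,0],"angular": [0,0,0],"claw": 0}
  ]
}}

```text
clock: 2.8
ee_pos: [452.7, -121.5, 246.8]
orientation: [0.828, 0.497, 0.134, 0.223]
force: [1.0, 0.7, 1.2]
opening: -0.2
gripper_force: 0.0
```

```bash
python3 - <<'E'
from h import *
import pickle
s=manip.state();print(s["joints"].round(2),s["ee_pos"].round(1))
w=manip.capture("wrist");cv2.imwrite("pics/w3.png",w["color"]);pickle.dump(w,open("w3.pkl","wb"))
E
```

```text
[ 0.63 -0.17 -0.54  2.29  0.23  0.52 -0.59] [ 452.7 -121.5  246.8]
```

View pics/w3.png

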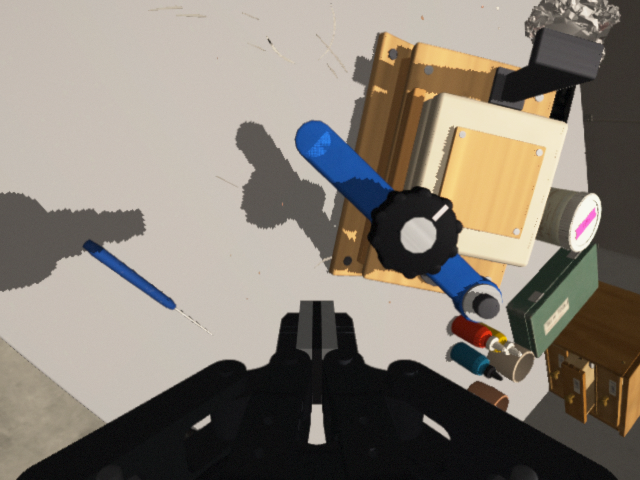

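In this view the knob is at (418,233), the bar end centre at (313,139), the pivot ring at (482,301) and the keeper jaw at (570,55). The mould board's screws are also visible, so I'll triangulate all of these.

```bash
python3 - <<'E'
from h import *
import pickle
a=pickle.load(open("w2.pkl","rb"));b=pickle.load(open("w3.pkl","rb"))
S=manip.capture("scene");D=manip.capture("side")
F=dict(end=((196,136),(313,139)),knob=((282,231),(418,233)),ring=((375,300),(482,301)),s1=((361,129),(462,134)),s2=((448,147),(541,153)),s3=((429,229),(517,231)),s4=((344,215),(441,217)),k1=((421,19),(541,30)),k2=((487,38),(603,52)),k4=((412,62),(533,64)))
T={}
for n,(p,q) in F.items():
    X,r=tri([(a,p),(b,q)]);T[n]=X;print(n,X.round(1),r,"scene",proj(S,X).round(0)[0],"side",proj(D,X).round(0)[0])
x=(T["s2"]-T["s1"]+T["s3"]-T["s4"]);y=T["s1"]-T["s4"]+T["s2"]-T["s3"]
n=np.cross(x,y);n/=np.linalg.norm(n);print("n",n.round(3),"yaw from n",np.arctan2(-n[1],-n[0]),"yaw y",np.arctan2(-y[0],y[1]),"tilt",np.arccos(n[2]),np.linalg.norm(x)/2,np.linalg.norm(y)/2)
from scipy.optimize import least_squares
def model(v):
    P=v[:3];u,ys,nn=frame(v[3]);d=np.cos(v[4])*ys-np.sin(v[4])*u
    return dict(end=P+186*d,knob=P+95*d+44*nn,ring=P+0*nn),u,ys,nn
def res(v,full=False):
    M,*_=model(v);r=[]
    for k,w in(("end",1),("knob",1),("ring",.5)):
        for c,p in zip((a,b),F[k]): r+=list(w*(proj(c,M[k])[0]-p))
    r+=list((proj(S,M["knob"])[0]-(366.4,191.5)));r+=list((proj(D,M["knob"])[0]-(324,292.5)))
    r.append((v[3]-np.arctan2(-y[0],y[1]))*60)
    return np.array(r)
o=least_squares(res,[*T["ring"],-.55,.8],loss="soft_l1");print(o.x.round(3),res(o.x).round(1))
M,u,ys,nn=model(o.x);P=o.x[:3]
for k in M:print(k,M[k].round(1))
for k in("s1","s2","s3","s4","k1","k2","k4"):
    d=T[k]-P;print(k,"bed frame rel pivot",round(d@u,1),round(d@ys,1),round(d@nn,1))
print("pivot height above bed if bed centre: ", P@nn)
np.save("fit.npy",o.x)
E
```

```text
end [ 561.3 -105.7   90.3] [0.3, 0.3] scene [352. 228.] side [317. 281.]
knob [ 560.6 -168.6  175.8] [0.3, 0.3] scene [367. 192.] side [322. 289.]
ring [ 597.8 -267.2  175.3] [0.2, 0.2] scene [376. 165.] side [351. 331.]
s1 [ 678.8 -165.3  117.4] [0.4, 0.4] scene [330. 189.] side [377. 289.]
s2 [ 736.2 -213.6  148.1] [0.7, 0.7] scene [324. 163.] side [411. 299.]
s3 [ 694.1 -276.7  141.2] [0.2, 0.2] scene [349. 158.] side [399. 332.]
s4 [ 631.7 -222.6  115.7] [0.2, 0.2] scene [356. 185.] side [361. 319.]
k1 [ 721.5 -102.5  172.5] [0.8, 0.8] scene [303. 182.] side [391. 248.]
k2 [ 745.7 -130.3  201.6] [1.3, 1.3] scene [302. 164.] side [408. 250.]
k4 [ 702.7 -122.1  173.9] [1.7, 1.7] scene [313. 180.] side [385. 257.]
n [-0.305  0.159  0.939] yaw from n -0.4809229383139573 yaw y -0.6376225805483278 tilt 0.35093139855609273 83.66463072052592 75.03245085535865
[ 600.394 -269.213  172.331   -0.654    0.963] [-0.6  0.2  1.7 -0.5  1.3  0.1 -1.7  0.9  0.4 -1.  -0.3 -0.7  1.   0.8
 -0.5 -1.  -1. ]
end [ 560.  -104.5   96. ]
knob [ 562.3 -171.7  171.4]
ring [ 600.4 -269.2  172.3]
s1 bed frame rel pivot -28.3 130.2 -47.1
s2 bed frame rel pivot 52.0 126.7 -58.0
s3 bed frame rel pivot 52.8 51.0 -66.4
s4 bed frame rel pivot -31.3 56.1 -47.3
k1 bed frame rel pivot -4.5 206.0 2.8
k2 bed frame rel pivot 41.3 198.6 9.9
k4 bed frame rel pivot -6.4 179.0 5.5
pivot height above bed if bed centre:  -170.9190580052163
```

```bash
cat >> h.py <<'E'
def bar(th,r,off,h,yaw_p=None):
    v=np.load("fit.npy");u,ys,n=frame(v[3]);d=np.cos(th)*ys-np.sin(th)*u;m=np.sin(th)*ys+np.cos(th)*u
    return v[:3]+r*d-off*m+h*n
E
python3 - <<'E'
from h import *
R=toolR(-.654)
for t,o,h in((.963,52,60),(.963,52,11),(.963,30,11),(.6,30,11),(.3,30,11),(0,30,11)):
    p=bar(t,150,o,h);print(t,o,h,p.round(0));move(p,R)
E
```

```text
0.963 52 60 [ 498. -136.  148.]
slide cm [ 0.79 -0.91 10.88] ang [ 0.002 -0.083  0.141] j [ 0.63 -0.17 -0.54  2.29  0.23  0.53 -0.59] clk 2.95
0.963 52 11 [ 517. -151.  105.]
slide cm [ 0.39 -0.95 15.76] ang [ 0.002 -0.083  0.141] j [ 0.63 -0.17 -0.54  2.29  0.23  0.53 -0.59] clk 2.95
0.963 30 11 [ 537. -144.  112.]
slide cm [ 1.99  0.54 15.91] ang [ 0.002 -0.083  0.141] j [ 0.63 -0.17 -0.54  2.29  0.23  0.53 -0.59] clk 2.95
0.6 30 11 [ 586. -123.  127.]
slide cm [ 6.08  4.24 16.27] ang [ 0.002 -0.083  0.141] j [ 0.63 -0.17 -0.54  2.29  0.23  0.53 -0.59] clk 2.95
0.3 30 11 [ 628. -121.  145.]
slide cm [ 8.29  8.24 16.49] ang [ 0.002 -0.083  0.141] j [ 0.63 -0.17 -0.54  2.29  0.23  0.53 -0.59] clk 2.95
0 30 11 [ 667. -131.  167.]
slide cm [ 9.22 12.71 16.6 ] ang [ 0.002 -0.083  0.141] j [ 0.63 -0.17 -0.54  2.29  0.23  0.53 -0.59] clk 2.95
```

Emit:
{"fn": "drive_tool", "kwargs": {
  "targets": [
    {"slide": [0.8,-0.9,5],"angular": [0,-0.083,0.141],"claw": 0},
    {"slide": [0.8,-0.9,9],"angular": [0,-0.083,0.141],"claw": 0},
    {"slide": [0.6,-0.9,13],"angular": [0,-0.083,0.141],"claw": 0},
    {"slide": [0.4,-0.95,15.7],"angular": [0,-0.083,0.141],"claw": 0},
    {"slide": [0.4,-0.95,15.7],"angular": [0,-0.083,0.141],"claw": 0},
    {"slide": [0.4,-0.95,15.7],"angular": [0,-0.083,0.141],"claw": 0}
  ]
}}

```text
clock: 3.55
ee_pos: [515.4, -151.0, 100.0]
orientation: [0.867, 0.428, 0.112, 0.23]
force: [-0.9, 0.0, 0.3]
opening: 0.2
gripper_force: 0.0
```

```bash
python3 - <<'E'
from h import *
s=manip.state();print(s["ee_pos"],s["force"])
R=toolR(-.654)
for t,o in((.963,52),(.963,40),(.963,30),(.8,28),(.6,28),(.4,28),(.2,28),(.05,30),(0,30)):
    print(t);move(bar(t,150,o,11),R)
w=manip.capture("wrist");cv2.imwrite("pics/w4.png",w["color"])
E
```

```text
[ 515.39040188 -150.9754439   100.02356291] [-0.851016    0.01335185  0.2971084 ]
0.963
slide cm [ 0.08  0.4  -0.4 ] ang [-0.007  0.002  0.   ] j [ 0.62  0.29 -0.65  2.28  1.24  0.5  -1.71] clk 3.55
0.963
slide cm [ 1.07  1.09 -0.4 ] ang [-0.007  0.002  0.   ] j [ 0.62  0.29 -0.65  2.28  1.24  0.5  -1.71] clk 3.55
0.963
slide cm [ 1.89  1.66 -0.41] ang [-0.007  0.002  0.   ] j [ 0.62  0.29 -0.65  2.28  1.24  0.5  -1.71] clk 3.55
0.8
slide cm [ 4.22  2.97 -0.42] ang [-0.007  0.002  0.   ] j [ 0.62  0.29 -0.65  2.28  1.24  0.5  -1.71] clk 3.55
0.6
slide cm [ 6.58  4.9  -0.44] ang [-0.007  0.002  0.   ] j [ 0.62  0.29 -0.65  2.28  1.24  0.5  -1.71] clk 3.55
0.4
slide cm [ 8.51  7.26 -0.46] ang [-0.007  0.002  0.   ] j [ 0.62  0.29 -0.65  2.28  1.24  0.5  -1.71] clk 3.55
0.2
slide cm [ 9.93  9.96 -0.48] ang [-0.007  0.002  0.   ] j [ 0.62  0.29 -0.65  2.28  1.24  0.5  -1.71] clk 3.55
0.05
slide cm [10.61 11.94 -0.49] ang [-0.007  0.002  0.   ] j [ 0.62  0.29 -0.65  2.28  1.24  0.5  -1.71] clk 3.55
0
slide cm [10.78 12.68 -0.49] ang [-0.007  0.002  0.   ] j [ 0.62  0.29 -0.65  2.28  1.24  0.5  -1.71] clk 3.55
```

View pics/w4.png

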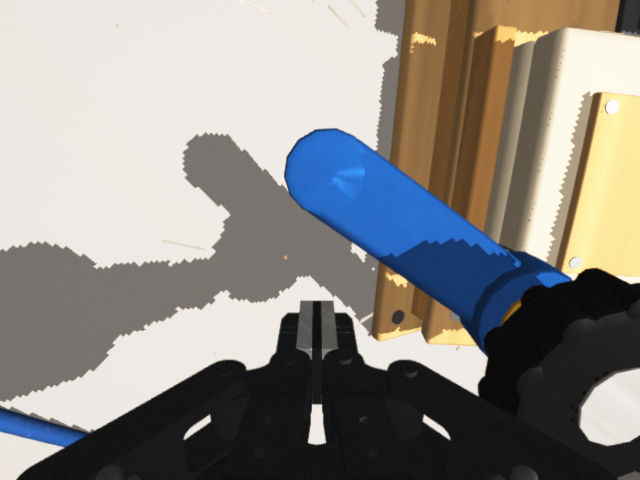

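The closed fingertips stand on the down-slope side of the bar, at about (318,305), with the bar edge up and to the right. Next I push the bar along its arc.

Emit:
{"fn": "drive_tool", "kwargs": {
  "targets": [
    {"slide": [1.0,1.0,-0.4],"angular": [0,0,0],"claw": 0},
    {"slide": [2.0,1.8,-0.4],"angular": [0,0,0],"claw": 0},
    {"slide": [3.1,2.35,-0.4],"angular": [0,0,0],"claw": 0},
    {"slide": [4.2,3.0,-0.4],"angular": [0,0,0],"claw": 0},
    {"slide": [5.4,3.9,-0.45],"angular": [0,0,0],"claw": 0},
    {"slide": [6.6,4.9,-0.45],"angular": [0,0,0],"claw": 0},
    {"slide": [7.6,6.1,-0.45],"angular": [0,0,0],"claw": 0},
    {"slide": [8.5,7.25,-0.45],"angular": [0,0,0],"claw": 0},
    {"slide": [9.2,8.6,-0.5],"angular": [0,0,0],"claw": 0},
    {"slide": [9.9,9.95,-0.5],"angular": [0,0,0],"claw": 0},
    {"slide": [10.3,10.8,-0.5],"angular": [0,0,0],"claw": 0},
    {"slide": [10.3,10.8,-0.5],"angular": [0,0,0],"claw": 0}
  ]
}}

```text
clock: 4.8
ee_pos: [650.3, -125.4, 163.2]
orientation: [0.867, 0.427, 0.114, 0.233]
force: [-1.1, -0.6, -0.5]
opening: 0.2
gripper_force: 0.5
```

```bash
python3 - <<'E'
from h import *
s=manip.state();print(s["ee_pos"],s["force"])
move(bar(0,150,30,11),toolR(-.654))
w=manip.capture("wrist");cv2.imwrite("pics/w5.png",w["color"])
E
```

```text
[ 650.30610689 -125.37833215  163.17745235] [-1.0824124  -0.56629536 -0.45664241]
slide cm [0.55 1.6  0.5 ] ang [ 0.     0.003 -0.001] j [ 0.56  0.41 -0.72  1.95  1.02  0.72 -1.47] clk 4.8
```

View pics/w5.png

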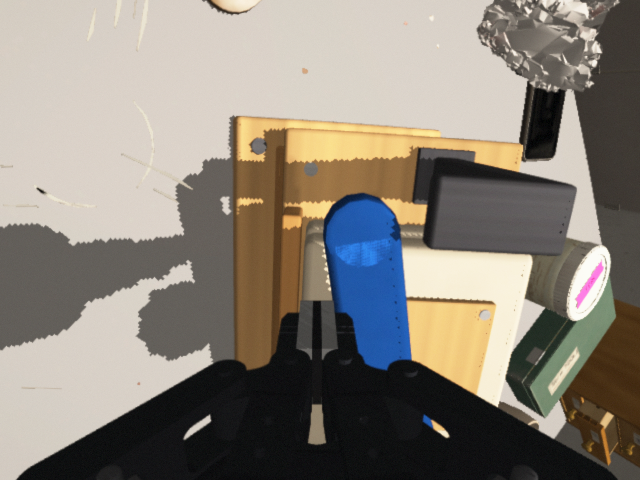

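The bar is nearly across, its end at (362,215) just left of the keeper jaw, whose near face is at x≈432. I push the rest slowly.

Emit:
{"fn": "drive_tool", "kwargs": {
  "targets": [
    {"slide": [0.3,0.4,0.3],"angular": [0,0,0],"claw": 0},
    {"slide": [0.5,0.8,0.5],"angular": [0,0,0],"claw": 0},
    {"slide": [0.5,1.1,0.5],"angular": [0,0,0],"claw": 0},
    {"slide": [0.5,1.3,0.5],"angular": [0,0,0],"claw": 0},
    {"slide": [0.5,1.5,0.5],"angular": [0,0,0],"claw": 0},
    {"slide": [0.5,1.6,0.5],"angular": [0,0,0],"claw": 0},
    {"slide": [0.5,1.6,0.5],"angular": [0,0,0],"claw": 0}
  ]
}}

```text
clock: 5.55
ee_pos: [665.4, -128.9, 168.3]
orientation: [0.866, 0.428, 0.114, 0.233]
force: [-13.1, 3.4, 11.3]
opening: 0.1
gripper_force: 8.1
```

Emit:
{"fn": "drive_tool", "kwargs": {
  "targets": [
    {"slide": [0,0.0,-0.2],"angular": [0,0,0],"claw": 0},
    {"slide": [0,0.0,-0.4],"angular": [0,0,0],"claw": 0},
    {"slide": [0,0.1,-0.4],"angular": [0,0,0],"claw": 0}
  ]
}}

```text
clock: 5.85
ee_pos: [665.1, -128.0, 170.4]
orientation: [0.866, 0.428, 0.114, 0.232]
force: [-3.9, 2.8, -0.5]
opening: -0.1
gripper_force: 2.3
```

```bash
cat >> h.py <<'E'
def rep():
    s=manip.state();v=np.load("fit.npy");u,ys,n=frame(v[3]);B=np.array([u,ys,n]);print("rel pivot u,ys,n",(B@(s["ee_pos"]-v[:3])).round(1),"F",(B@s["force"]).round(1),"M",(B@s["ft_torque"]).round(2),"clk",s["clock"],"j",s["joints"].round(2),"open",s["opening"],s["gripper_force"])
E
python3 - <<'E'
from h import *
rep()
a=manip.capture("scene");b=manip.capture("side");w=manip.capture("wrist")
for th in(0,.03,.06,.1):
    print(th,[proj(c,[bar(th,186,0,0),bar(th,201,0,0),bar(th,186,-15,0),bar(th,186,15,0)]).round(0).tolist() for c in(w,)])
cv2.imwrite("pics/w6.png",w["color"])
E
```

```text
rel pivot u,ys,n [-30.8 151.4  15.6] F [-4.4 -0.2  1.9] M [-0.    1.51  0.04] clk 5.85 j [ 0.57  0.42 -0.72  1.91  1.01  0.74 -1.43] open -0.12259673979448245 2.2845404167310335
0 [[[401.0, 250.0], [404.0, 210.0], [441.0, 250.0], [360.0, 250.0]]]
0.03 [[[386.0, 251.0], [387.0, 210.0], [426.0, 249.0], [344.0, 252.0]]]
0.06 [[[370.0, 251.0], [370.0, 211.0], [411.0, 249.0], [329.0, 253.0]]]
0.1 [[[350.0, 253.0], [347.0, 213.0], [391.0, 249.0], [309.0, 256.0]]]
```

View pics/w6.png

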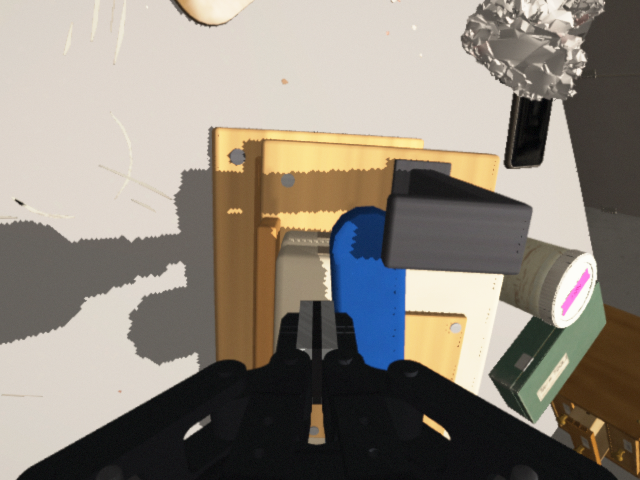

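The bar end is now partly under the jaw, spanning x≈330–400. By the model it is about 0.06 rad short, so roughly 9 mm more.

Emit:
{"fn": "drive_tool", "kwargs": {
  "targets": [
    {"slide": [0,0.25,0],"angular": [0,0,0],"claw": 0},
    {"slide": [0,0.5,0],"angular": [0,0,0],"claw": 0},
    {"slide": [0,0.7,0],"angular": [0,0,0],"claw": 0},
    {"slide": [0,0.8,0],"angular": [0,0,0],"claw": 0},
    {"slide": [0,0.8,0],"angular": [0,0,0],"claw": 0}
  ]
}}

```text
clock: 6.5
ee_pos: [670.5, -131.4, 173.7]
orientation: [0.866, 0.429, 0.114, 0.231]
force: [-3.8, 5.4, -0.1]
opening: 0.2
gripper_force: 2.7
```

```bash
python3 -c "
from h import *
rep()"
```

```text
rel pivot u,ys,n [-23.7 152.   15.2] F [-5.5  2.   3.1] M [0.26 1.71 0.02] clk 6.5 j [ 0.57  0.43 -0.73  1.9   1.    0.74 -1.41] open 0.1791402165221912 2.660726308822632
```

Still at running friction (about 5 N), so I push until the force rises at the stop.

Emit:
{"fn": "drive_tool", "kwargs": {
  "targets": [
    {"slide": [0,0.15,0],"angular": [0,0,0],"claw": 0},
    {"slide": [0,0.25,0],"angular": [0,0,0],"claw": 0},
    {"slide": [0,0.25,0],"angular": [0,0,0],"claw": 0}
  ]
}}

```text
clock: 6.8
ee_pos: [672.1, -132.5, 174.7]
orientation: [0.866, 0.429, 0.114, 0.231]
force: [-3.8, 6.0, -0.7]
opening: 0.0
gripper_force: 2.9
```

```bash
python3 -c "
from h import *
rep()"
```

```text
rel pivot u,ys,n [-21.5 152.2  15.2] F [-6.1  2.4  2.7] M [0.36 1.78 0.  ] clk 6.8 j [ 0.58  0.43 -0.73  1.89  1.    0.74 -1.4 ] open 0.006674921272095741 2.914307937026024
```

Emit:
{"fn": "drive_tool", "kwargs": {
  "targets": [
    {"slide": [0,0.15,0],"angular": [0,0,0],"claw": 0},
    {"slide": [0,0.25,0],"angular": [0,0,0],"claw": 0},
    {"slide": [0,0.25,0],"angular": [0,0,0],"claw": 0}
  ]
}}

```text
clock: 7.1
ee_pos: [673.9, -133.6, 175.9]
orientation: [0.866, 0.429, 0.114, 0.231]
force: [-3.7, 5.4, -1.3]
opening: 0.1
gripper_force: 3.0
```

```bash
python3 -c "
from h import *
rep()"
```

```text
rel pivot u,ys,n [-19.2 152.4  15.2] F [-6.1  2.   1.9] M [0.41 1.85 0.02] clk 7.1 j [ 0.58  0.43 -0.73  1.89  0.99  0.75 -1.4 ] open 0.06090750715119483 2.9985400289297104
```

Emit:
{"fn": "drive_tool", "kwargs": {
  "targets": [
    {"slide": [0,0.15,0],"angular": [0,0,0],"claw": 0},
    {"slide": [0,0.3,0],"angular": [0,0,0],"claw": 0},
    {"slide": [0,0.3,0],"angular": [0,0,0],"claw": 0}
  ]
}}

```text
clock: 7.4
ee_pos: [676.0, -135.0, 177.4]
orientation: [0.866, 0.429, 0.115, 0.231]
force: [-3.3, 6.3, -1.0]
opening: -0.2
gripper_force: 2.9
```

```bash
python3 -c "
from h import *
rep()"
```

```text
rel pivot u,ys,n [-16.2 152.5  15.2] F [-6.1  3.   2.4] M [ 0.43  1.78 -0.05] clk 7.4 j [ 0.58  0.43 -0.73  1.88  0.99  0.75 -1.39] open -0.19454723983364122 2.938259052025387
```

Emit:
{"fn": "drive_tool", "kwargs": {
  "targets": [
    {"slide": [0,0.15,0],"angular": [0,0,0],"claw": 0},
    {"slide": [0,0.3,0],"angular": [0,0,0],"claw": 0},
    {"slide": [0,0.3,0],"angular": [0,0,0],"claw": 0}
  ]
}}

```text
clock: 7.7
ee_pos: [677.9, -136.3, 178.7]
orientation: [0.866, 0.429, 0.115, 0.23]
force: [-4.0, 6.3, -1.0]
opening: -0.1
gripper_force: 3.3
```

```bash
python3 -c "
from h import *
rep()"
```

```text
rel pivot u,ys,n [-13.5 152.7  15.2] F [-6.6  2.6  2.6] M [ 0.47  1.93 -0.1 ] clk 7.7 j [ 0.58  0.43 -0.73  1.87  0.99  0.75 -1.38] open -0.06436295201192149 3.340319888375234
```

```bash
python3 - <<'E'
from h import *
w=manip.capture("wrist")
hsv=cv2.cvtColor(w["color"],cv2.COLOR_BGR2HSV);m=(hsv[...,0]>100)&(hsv[...,0]<128)&(hsv[...,1]>130)
for r in range(200,380,15):
    x=np.nonzero(m[r,200:520])[0]+200;print(r,(x.min(),x.max(),len(x)) if len(x) else None,end="; ")
print()
for th in(-.03,0,.03):print(th,proj(w,[bar(th,r,o,0) for r in(150,186) for o in(15,-15)]).round(0).tolist())
cv2.imwrite("pics/w7.png",w["color"])
E
```

```text
200 None; 215 None; 230 None; 245 None; 260 None; 275 (np.int64(336), np.int64(407), 72); 290 (np.int64(335), np.int64(408), 74); 305 (np.int64(334), np.int64(406), 73); 320 (np.int64(352), np.int64(403), 52); 335 (np.int64(354), np.int64(401), 48); 350 (np.int64(357), np.int64(399), 43); 365 (np.int64(367), np.int64(389), 23); 
-0.03 [[324.0, 339.0], [399.0, 341.0], [328.0, 253.0], [410.0, 255.0]]
0 [[313.0, 339.0], [388.0, 340.0], [312.0, 254.0], [395.0, 254.0]]
0.03 [[301.0, 341.0], [377.0, 339.0], [297.0, 255.0], [379.0, 253.0]]
```

View pics/w7.png

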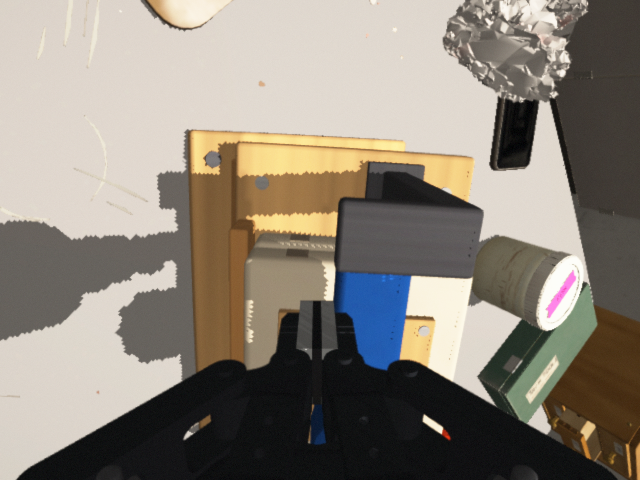

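The bar is now well under the jaw (bar x 336–408, jaw 338–482) but has not reached its stop. I continue by force.

Emit:
{"fn": "drive_tool", "kwargs": {
  "targets": [
    {"slide": [0,0.15,0],"angular": [0,0,0],"claw": 0},
    {"slide": [0,0.3,0],"angular": [0,0,0],"claw": 0},
    {"slide": [0,0.3,0],"angular": [0,0,0],"claw": 0}
  ]
}}

```text
clock: 8.05
ee_pos: [678.2, -136.4, 178.7]
orientation: [0.866, 0.429, 0.113, 0.229]
force: [-9.2, 9.3, -0.9]
opening: -0.3
gripper_force: 5.6
```

```bash
python3 -c "
from h import *
rep()"
```

```text
rel pivot u,ys,n [-13.3 152.8  15.1] F [-11.7   1.7   5.7] M [ 0.29  2.93 -0.12] clk 8.05 j [ 0.58  0.44 -0.73  1.87  0.98  0.76 -1.38] open -0.28161543473870676 5.55289926531259
```

Emit:
{"fn": "drive_tool", "kwargs": {
  "targets": [
    {"slide": [0,0.15,0],"angular": [0,0,0],"claw": 0},
    {"slide": [0,0.3,0],"angular": [0,0,0],"claw": 0},
    {"slide": [0,0.3,0],"angular": [0,0,0],"claw": 0}
  ]
}}

```text
clock: 8.35
ee_pos: [678.4, -136.6, 178.8]
orientation: [0.867, 0.43, 0.112, 0.227]
force: [-13.8, 11.6, 0.6]
opening: 0.1
gripper_force: 7.8
```

```bash
python3 -c "
from h import *
rep()"
```

```text
rel pivot u,ys,n [-13.  152.8  15. ] F [-15.3   0.8   9.5] M [ 0.02  3.9  -0.13] clk 8.35 j [ 0.58  0.44 -0.73  1.87  0.97  0.76 -1.37] open 0.11092984434887135 7.816578185884282
```

The position has stopped while the force climbs to 15 N, so the bar is home. I retreat and locate the knob from two wrist positions.

Emit:
{"fn": "drive_tool", "kwargs": {
  "targets": [
    {"slide": [0,-1,0],"angular": [0,0,0],"claw": 0},
    {"slide": [0,-2,0],"angular": [0,0,0],"claw": 0},
    {"slide": [0,-2,-4],"angular": [0,0,0],"claw": 0},
    {"slide": [0,-2,-8],"angular": [0,0,0],"claw": 0},
    {"slide": [-1,-3,-12],"angular": [0,0,0],"claw": 0},
    {"slide": [-3,-3,-16],"angular": [0,0,0],"claw": 1},
    {"slide": [-5,-3,-18.5],"angular": [0,0,0],"claw": 1},
    {"slide": [-5,-3,-18.5],"angular": [0,0,0],"claw": 1},
    {"slide": [-5,-3,-18.5],"angular": [0,0,0],"claw": 1}
  ]
}}

```text
clock: 9.25
ee_pos: [558.3, -111.1, 329.4]
orientation: [0.866, 0.427, 0.114, 0.234]
force: [-0.6, -0.7, 0.2]
opening: 57.7
gripper_force: 0.0
```

```bash
cat > look.py <<'E'
from h import *
import pickle,sys
w=manip.capture("wrist");cv2.imwrite(f"pics/{sys.argv[1]}.png",w["color"]);pickle.dump(w,open(sys.argv[1]+".pkl","wb"));rep()
for n in("clamp_knob","swing_bar","bar_end"):
    for r in manip.regions_of(w,n)[:1]:
        print(n,round(r["p"],2),r["box"])
        if n=="clamp_knob":
            x0,y0,x1,y1=[int(v) for v in r["box"]];g=np.zeros((480,640),np.uint8)
            c=w["color"].astype(int);g[y0:y1,x0:x1]=((c.min(2)>100)&(c.max(2)-c.min(2)<40))[y0:y1,x0:x1]
            k,l,st,ce=cv2.connectedComponentsWithStats(g)
            for i in np.argsort(-st[1:,4])[:3]+1:print(" grey",st[i],ce[i].round(1))
E
python3 look.py v1
```

```text
rel pivot u,ys,n [-34.6 100.3 199.9] F [-0.3  0.1 -1.2] M [-0.    0.54  0.02] clk 9.3 j [ 0.81  0.   -0.87  1.96  0.46  0.83 -0.97] open 64.95635760780628 0.0
clamp_knob 0.69 [324.2, 194.7, 409.6, 273.9]
 grey [352 223  33  32 784] [368.  238.1]
 grey [401 194   8  26 137] [405.4 205.4]
 grey [387 237  17   6  77] [395.  239.7]
swing_bar 0.63 [327.6, 116.1, 410.5, 326.1]
bar_end 0.94 [324.8, 118.2, 410.6, 328.3]
```

Emit:
{"fn": "drive_tool", "kwargs": {
  "targets": [
    {"slide": [0,3,0],"angular": [0,0,0],"claw": 1},
    {"slide": [0,7,0],"angular": [0,0,0],"claw": 1},
    {"slide": [0,7,0],"angular": [0,0,0],"claw": 1},
    {"slide": [0,7,0],"angular": [0,0,0],"claw": 1},
    {"slide": [0,7,0],"angular": [0,0,0],"claw": 1}
  ]
}}

```text
clock: 9.95
ee_pos: [605.6, -145.6, 361.4]
orientation: [0.866, 0.429, 0.113, 0.231]
force: [-0.3, 0.4, 0.1]
opening: 85.1
gripper_force: 0.0
```

```bash
python3 look.py v2
```

```text
rel pivot u,ys,n [ 33.1 101.3 199.5] F [ 0.6  0.9 -0. ] M [0.01 0.53 0.  ] clk 10.0 j [ 0.82  0.1  -0.85  1.81  0.51  0.91 -0.91] open 85.31352354057421 0.0
clamp_knob 0.58 [236.9, 199.5, 321.2, 278.6]
 grey [262 225  33  32 793] [278.1 240.8]
 grey [236 242  13  29 142] [239.7 258.9]
 grey [236 199   9  18  82] [239.6 207.8]
swing_bar 0.79 [233.5, 117.3, 320.3, 333.3]
bar_end 0.67 [236.2, 119.8, 321.4, 333.8]
```

View pics/v2.png

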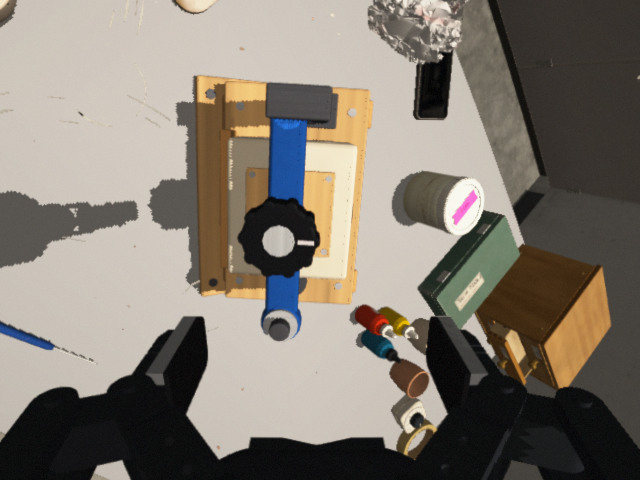

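The view shows the bar straight across with its end under the keeper at (300,103), the knob top at (278,241) and the pivot ring at (282,322). I refine the yaw from the bar and stand edges and the knob position from both views.

```bash
python3 - <<'E'
from h import *
import pickle
from scipy.optimize import least_squares
L=lambda n:pickle.load(open(n+".pkl","rb"))
w2,w3,v1,v2=map(L,("w2","w3","v1","v2"))
def yawline(c,p,q):
    n=np.cross(ray(c,p)[1],ray(c,q)[1]);return np.arctan2(n[1],n[0]) # n.(-s,c)=0
def norm(a): return (a+np.pi/2)%np.pi-np.pi/2
print("stand edge",norm(yawline(v2,(197,78),(203,297))))
for c,nm in((v1,"v1"),(v2,"v2")):
    h=cv2.cvtColor(c["color"],cv2.COLOR_BGR2HSV);m=(h[...,0]>100)&(h[...,0]<128)&(h[...,1]>130)
    rows=[r for r in range(128,195,3)];xs=[np.nonzero(m[r,230:420])[0]+230 for r in rows]
    for f,lab in((np.min,"L"),(np.max,"R")):
        k=np.polyfit(rows,[f(x) for x in xs],1,w=None);print(nm,lab,norm(yawline(c,(np.polyval(k,128),128),(np.polyval(k,195),195))))
K,r=tri([(v1,(368,238.1)),(v2,(278.1,240.8))]);print("knob",K.round(1),r)
v=np.load("fit.npy");u,ys,n=frame(v[3]);print("rel old pivot",np.array([u,ys,n])@(K-v[:3]))
S=manip.capture("scene");D=manip.capture("side")
for c in(S,D):
    print(proj(c,K).round(1),[ (np.round(x["box"]),np.array(np.nonzero(x["pixels"])).mean(1)[::-1].round(1)) for x in manip.regions_of(c,"clamp_knob")[:1]])
E
```

```text
stand edge -0.713182133532932
v1 L -0.7203738433436926
v1 R -0.7243572329015091
v2 L -0.7241501897252722
v2 R -0.7227085374472004
knob [ 642.5 -181.6  216.4] [0.0, 0.0]
rel old pivot [ 4.82615088 95.11521427 48.04918749]
[[344.8 164.9]] [(array([330., 154., 353., 177.]), array([343.5, 165.8]))]
[[364.7 278.6]] [(array([350., 268., 390., 313.]), array([368.2, 284.5]))]
```

```bash
python3 - <<'E'
from h import *
v=np.load("fit.npy");K=np.array([642.5,-181.6,216.4]);u,ys,n=frame(-.722);np.save("fit.npy",[*(K-95*ys-44*n),-.722,0])
rep()
for phi in(0,-1.2):move(K+45*n,toolR(-.722,phi))
E
```

```text
rel pivot u,ys,n [ 29.6  97.2 196.4] F [-0.1 -0.5 -0.1] M [-0.03  0.53  0.02] clk 10.35 j [ 0.82  0.1  -0.85  1.81  0.51  0.91 -0.91] open 85.417199949918 0.0
slide cm [-0.39 -2.99 10.73] ang [ 0.001 -0.032  0.061] j [ 0.82  0.1  -0.85  1.81  0.51  0.91 -0.91] clk 10.35
slide cm [-0.39 -2.99 10.73] ang [ 0.02  -0.028 -1.139] j [ 0.82  0.1  -0.85  1.81  0.51  0.91 -0.91] clk 10.35
```

Emit:
{"fn": "drive_tool", "kwargs": {
  "targets": [
    {"slide": [-0.4,-3,4],"angular": [0.02,-0.03,-1.14],"claw": 1},
    {"slide": [-0.4,-3,7],"angular": [0.02,-0.03,-1.14],"claw": 1},
    {"slide": [-0.4,-3,9],"angular": [0.02,-0.03,-1.14],"claw": 1},
    {"slide": [-0.4,-3,10.7],"angular": [0.02,-0.03,-1.14],"claw": 1},
    {"slide": [-0.4,-3,10.7],"angular": [0.02,-0.03,-1.14],"claw": 1},
    {"slide": [-0.4,-3,10.7],"angular": [0.02,-0.03,-1.14],"claw": 1},
    {"slide": [-0.4,-3,10.7],"angular": [0.02,-0.03,-1.14],"claw": 1},
    {"slide": [-0.4,-3,10.7],"angular": [0.02,-0.03,-1.14],"claw": 1},
    {"slide": [-0.4,-3,10.7],"angular": [0.02,-0.03,-1.14],"claw": 1},
    {"slide": [-0.4,-3,10.7],"angular": [0.02,-0.03,-1.14],"claw": 1},
    {"slide": [-0.4,-3,10.7],"angular": [0.02,-0.03,-1.14],"claw": 1}
  ]
}}

```text
clock: 11.45
ee_pos: [625.5, -167.0, 255.6]
orientation: [0.503, 0.825, -0.046, 0.255]
force: [-0.7, 0.5, 0.2]
opening: 85.3
gripper_force: 0.0
```

```bash
python3 - <<'E'
from h import *
rep();v=np.load("fit.npy");u,ys,n=frame(v[3]);K=v[:3]+95*ys+44*n
move(K-4*n,toolR(-.722,-1.2))
E
```

```text
rel pivot u,ys,n [ 0.2 94.7 89.2] F [-0.6 -0.1  0.6] M [0.04 0.52 0.03] clk 11.45 j [ 0.83  0.3  -0.94  1.89  0.84  0.84 -0.07] open 85.32407677472109 0.0
slide cm [0.03 0.03 4.92] ang [-0.001  0.002 -0.001] j [ 0.83  0.3  -0.94  1.89  0.84  0.84 -0.07] clk 11.45
```

Emit:
{"fn": "drive_tool", "kwargs": {
  "targets": [
    {"slide": [0,0,0],"angular": [0,0,-1.3],"claw": 1},
    {"slide": [0,0,0],"angular": [0,0,-1.3],"claw": 1},
    {"slide": [0,0,0],"angular": [0,0,-1.3],"claw": 1},
    {"slide": [0,0,0],"angular": [0,0,-1.3],"claw": 1},
    {"slide": [0,0,0],"angular": [0,0,-1.3],"claw": 1},
    {"slide": [0,0,0],"angular": [0,0,-1.3],"claw": 1},
    {"slide": [0,0,0],"angular": [0,0,-1.3],"claw": 1},
    {"slide": [0,0,0],"angular": [0,0,-1.3],"claw": 1},
    {"slide": [0,0,0],"angular": [0,0,-1.3],"claw": 1},
    {"slide": [0,0,0],"angular": [0,0,-1.3],"claw": 1}
  ]
}}

```text
clock: 12.45
ee_pos: [625.5, -166.9, 255.5]
orientation: [-0.099, 0.961, -0.191, 0.175]
force: [0.3, -0.6, 0.3]
opening: 85.6
gripper_force: 0.0
```

Emit:
{"fn": "drive_tool", "kwargs": {
  "targets": [
    {"slide": [0,0,0],"angular": [0,0,-1.3],"claw": 1},
    {"slide": [0,0,0],"angular": [0,0,-1.3],"claw": 1},
    {"slide": [0,0,0],"angular": [0,0,-1.3],"claw": 1},
    {"slide": [0,0,0],"angular": [0,0,-1.3],"claw": 1},
    {"slide": [0,0,0],"angular": [0,0,-1.3],"claw": 1},
    {"slide": [0,0,0],"angular": [0,0,-1.3],"claw": 1},
    {"slide": [0,0,0],"angular": [0,0,-1.3],"claw": 1},
    {"slide": [0,0,0],"angular": [0,0,-1.3],"claw": 1},
    {"slide": [0,0,0],"angular": [0,0,-1.3],"claw": 1},
    {"slide": [0,0,0],"angular": [0,0,-1.3],"claw": 1}
  ]
}}

```text
clock: 13.45
ee_pos: [625.5, -166.9, 255.5]
orientation: [-0.66, 0.705, -0.258, 0.024]
force: [0.1, 1.0, 0.6]
opening: 85.3
gripper_force: 0.0
```

```bash
python3 - <<'E'
from h import *
rep();v=np.load("fit.npy");u,ys,n=frame(v[3]);K=v[:3]+95*ys+44*n
move(K-4*n,toolR(-.722,-3.8))
E
```

```text
rel pivot u,ys,n [ 0.1 94.8 89. ] F [-0.2  0.8  0.8] M [0.   0.54 0.  ] clk 13.45 j [ 1.07  0.45 -1.3   1.89  1.04  1.    2.4 ] open 85.26677282452557 0.0
slide cm [-0.03 -0.01  4.9 ] ang [ 0.    -0.002 -0.003] j [ 1.07  0.45 -1.3   1.89  1.04  1.    2.4 ] clk 13.45
```

Emit:
{"fn": "drive_tool", "kwargs": {
  "targets": [
    {"slide": [0,0,1.5],"angular": [0,0,0],"claw": 1},
    {"slide": [0,0,3],"angular": [0,0,0],"claw": 1},
    {"slide": [0,0,4.2],"angular": [0,0,0],"claw": 1},
    {"slide": [0,0,4.9],"angular": [0,0,0],"claw": 1},
    {"slide": [0,0,4.9],"angular": [0,0,0],"claw": 1}
  ]
}}

```text
clock: 13.95
ee_pos: [643.6, -183.5, 212.1]
orientation: [-0.66, 0.705, -0.257, 0.024]
force: [0.3, 0.3, 0.6]
opening: 85.2
gripper_force: 0.0
```

Emit:
{"fn": "drive_tool", "kwargs": {
  "targets": [
    {"slide": [0,0,0],"angular": [0,0,0],"claw": 0.6},
    {"slide": [0,0,0],"angular": [0,0,0],"claw": 0.5},
    {"slide": [0,0,0],"angular": [0,0,0],"claw": 0.5},
    {"slide": [0,0,0],"angular": [0,0,0],"claw": 0.4},
    {"slide": [0,0,0],"angular": [0,0,0],"claw": 0.4},
    {"slide": [0,0,0],"angular": [0,0,0],"claw": 0.4}
  ],
  "force": 90
}}

```text
clock: 14.55
ee_pos: [643.1, -182.4, 214.1]
orientation: [-0.661, 0.704, -0.258, 0.023]
force: [-6.4, 1.2, 6.4]
opening: 55.0
gripper_force: 93.1
```

```bash
python3 -c "
from h import *
rep()"
```

```text
rel pivot u,ys,n [-0.4 94.8 41.5] F [-1.6 -3.4  8.3] M [-0.52  0.91 -0.08] clk 14.55 j [ 1.01  0.53 -1.22  1.89  1.14  0.98  2.35] open 54.98452685385642 93.08648586273193
```

Emit:
{"fn": "drive_tool", "kwargs": {
  "targets": [
    {"slide": [0,0,0.03],"angular": [0,0,0.1],"claw": 0.4},
    {"slide": [0,0,0.06],"angular": [0,0,0.2],"claw": 0.4},
    {"slide": [0,0,0.1],"angular": [0,0,0.3],"claw": 0.4},
    {"slide": [0,0,0.13],"angular": [0,0,0.4],"claw": 0.4},
    {"slide": [0,0,0.16],"angular": [0,0,0.5],"claw": 0.4},
    {"slide": [0,0,0.19],"angular": [0,0,0.6],"claw": 0.4},
    {"slide": [0,0,0.22],"angular": [0,0,0.7],"claw": 0.4},
    {"slide": [0,0,0.26],"angular": [0,0,0.8],"claw": 0.4},
    {"slide": [0,0,0.29],"angular": [0,0,0.9],"claw": 0.4},
    {"slide": [0,0,0.32],"angular": [0,0,1.0],"claw": 0.4},
    {"slide": [0,0,0.35],"angular": [0,0,1.1],"claw": 0.4},
    {"slide": [0,0,0.38],"angular": [0,0,1.2],"claw": 0.4}
  ],
  "force": 90
}}

```text
clock: 15.75
ee_pos: [644.8, -183.9, 211.0]
orientation: [-0.146, 0.955, -0.2, 0.166]
force: [-5.6, 0.8, 5.9]
opening: 54.4
gripper_force: 93.1
```

```bash
cat >> h.py <<'E'
def phi():
    s=manip.state();R=Ro.from_quat(s["orientation"]).as_matrix();v=np.load("fit.npy");rv=Ro.from_matrix(toolR(v[3]).T@R).as_rotvec();rep();print("phi",rv.round(3))
E
python3 -c "
from h import *
phi()"
```

```text
rel pivot u,ys,n [ 0.1 94.8 37.7] F [-1.2 -3.1  7.5] M [-0.36  1.27  0.2 ] clk 15.75 j [ 0.91  0.46 -1.06  1.89  1.06  0.88  1.19] open 54.43582561473207 93.05503606796265
phi [ 0.003 -0.003 -2.597]
```

Emit:
{"fn": "drive_tool", "kwargs": {
  "targets": [
    {"slide": [0,0,0.03],"angular": [0,0,0.1],"claw": 0.4},
    {"slide": [0,0,0.06],"angular": [0,0,0.2],"claw": 0.4},
    {"slide": [0,0,0.1],"angular": [0,0,0.3],"claw": 0.4},
    {"slide": [0,0,0.13],"angular": [0,0,0.4],"claw": 0.4},
    {"slide": [0,0,0.16],"angular": [0,0,0.5],"claw": 0.4},
    {"slide": [0,0,0.19],"angular": [0,0,0.6],"claw": 0.4},
    {"slide": [0,0,0.22],"angular": [0,0,0.7],"claw": 0.4},
    {"slide": [0,0,0.26],"angular": [0,0,0.8],"claw": 0.4},
    {"slide": [0,0,0.29],"angular": [0,0,0.9],"claw": 0.4},
    {"slide": [0,0,0.32],"angular": [0,0,1.0],"claw": 0.4},
    {"slide": [0,0,0.35],"angular": [0,0,1.1],"claw": 0.4},
    {"slide": [0,0,0.38],"angular": [0,0,1.2],"claw": 0.4}
  ],
  "force": 90
}}

```text
clock: 16.95
ee_pos: [646.1, -185.7, 208.0]
orientation: [0.418, 0.87, -0.072, 0.25]
force: [-7.6, 0.5, 6.2]
opening: 54.6
gripper_force: 93.1
```

```bash
python3 -c "
from h import *
phi()"
```

```text
rel pivot u,ys,n [ 0.5 94.3 34. ] F [-2.1 -4.6  8.4] M [-0.49  0.88  0.31] clk 16.95 j [ 0.79  0.4  -0.89  1.89  0.98  0.81  0.04] open 54.603780580430985 93.14001560211182
phi [ 0.    -0.005 -1.397]
```

Emit:
{"fn": "drive_tool", "kwargs": {
  "targets": [
    {"slide": [0,0,0.03],"angular": [0,0,0.1],"claw": 0.4},
    {"slide": [0,0,0.06],"angular": [0,0,0.2],"claw": 0.4},
    {"slide": [0,0,0.1],"angular": [0,0,0.3],"claw": 0.4},
    {"slide": [0,0,0.13],"angular": [0,0,0.4],"claw": 0.4}
  ]
}}

```text
clock: 17.35
ee_pos: [646.4, -186.2, 206.8]
orientation: [0.583, 0.77, -0.021, 0.259]
force: [-8.3, 0.6, 8.6]
opening: 54.6
gripper_force: 93.3
```

```bash
python3 -c "
from h import *
phi()"
```

```text
rel pivot u,ys,n [ 0.4 94.1 32.7] F [-1.5 -5.  10.7] M [-0.69  0.86  0.34] clk 17.35 j [ 0.75  0.38 -0.83  1.89  0.95  0.78 -0.35] open 54.61328760372899 93.28368544578552
phi [-0.    -0.005 -0.998]
```

Emit:
{"fn": "drive_tool", "kwargs": {
  "targets": [
    {"slide": [0,0,0.03],"angular": [0,0,0.1],"claw": 0.4},
    {"slide": [0,0,0.06],"angular": [0,0,0.2],"claw": 0.4}
  ]
}}

```text
clock: 17.55
ee_pos: [646.5, -186.5, 206.2]
orientation: [0.657, 0.708, 0.004, 0.26]
force: [-7.6, 0.2, 6.3]
opening: 54.5
gripper_force: 93.3
```

```bash
python3 -c "
from h import *
phi()"
```

```text
rel pivot u,ys,n [ 0.3 94.  32.1] F [-2.  -4.9  8.4] M [-0.74  0.9   0.39] clk 17.55 j [ 0.72  0.38 -0.8   1.9   0.94  0.77 -0.54] open 54.534744273307766 93.289954662323
phi [-0.    -0.005 -0.798]
```

Emit:
{"fn": "drive_tool", "kwargs": {
  "targets": [
    {"slide": [0,0,0.03],"angular": [0,0,0.1],"claw": 0.4},
    {"slide": [0,0,0.06],"angular": [0,0,0.2],"claw": 0.4}
  ]
}}

```text
clock: 17.75
ee_pos: [646.6, -186.7, 205.6]
orientation: [0.724, 0.639, 0.03, 0.258]
force: [-8.8, 0.4, 7.0]
opening: 54.6
gripper_force: 93.3
```

```bash
python3 -c "
from h import *
phi()"
```

```text
rel pivot u,ys,n [ 0.2 93.9 31.4] F [-2.4 -5.5  9.5] M [-0.81  0.97  0.33] clk 17.75 j [ 0.7   0.37 -0.77  1.9   0.93  0.76 -0.73] open 54.628422297587186 93.30384850502014
phi [-0.001 -0.005 -0.597]
```

Emit:
{"fn": "drive_tool", "kwargs": {
  "targets": [
    {"slide": [0,0,0.03],"angular": [0,0,0.1],"claw": 0.4},
    {"slide": [0,0,0.06],"angular": [0,0,0.2],"claw": 0.4}
  ]
}}

```text
clock: 17.95
ee_pos: [646.7, -186.9, 205.1]
orientation: [0.785, 0.563, 0.056, 0.254]
force: [-8.5, 1.8, 8.8]
opening: 54.6
gripper_force: 93.5
```

```bash
python3 -c "
from h import *
phi()"
```

```text
rel pivot u,ys,n [ 0.1 93.8 30.9] F [-2.1 -4.2 11.5] M [-0.94  1.15  0.46] clk 17.95 j [ 0.68  0.36 -0.74  1.9   0.91  0.75 -0.92] open 54.591868478013716 93.51069688796997
phi [-0.001 -0.005 -0.398]
```

Emit:
{"fn": "drive_tool", "kwargs": {
  "targets": [
    {"slide": [0,0,0.03],"angular": [0,0,0.1],"claw": 0.4},
    {"slide": [0,0,0.05],"angular": [0,0,0.15],"claw": 0.4}
  ]
}}

```text
clock: 18.15
ee_pos: [646.7, -187.0, 204.8]
orientation: [0.824, 0.503, 0.074, 0.249]
force: [-10.4, 2.5, 10.1]
opening: 54.8
gripper_force: 93.7
```

```bash
python3 -c "
from h import *
phi()"
```

```text
rel pivot u,ys,n [ 0.  93.8 30.6] F [-3.2 -5.  13.5] M [-1.13  1.32  0.56] clk 18.15 j [ 0.66  0.36 -0.71  1.9   0.9   0.75 -1.07] open 54.76193521744156 93.72835278511047
phi [-0.001 -0.006 -0.249]
```

Emit:
{"fn": "drive_tool", "kwargs": {
  "targets": [
    {"slide": [0,0,0.02],"angular": [0,0,0.05],"claw": 0.4},
    {"slide": [0,0,0.03],"angular": [0,0,0.1],"claw": 0.4}
  ]
}}

```text
clock: 18.35
ee_pos: [646.7, -187.0, 204.6]
orientation: [0.848, 0.462, 0.086, 0.245]
force: [-10.8, 1.5, 10.9]
opening: 54.9
gripper_force: 93.8
```

```bash
python3 -c "
from h import *
phi()"
```

```text
rel pivot u,ys,n [-0.  93.8 30.4] F [-2.4 -6.1 14. ] M [-1.08  1.41  0.66] clk 18.35 j [ 0.65  0.36 -0.7   1.9   0.9   0.74 -1.16] open 54.86985690061536 93.80202054977417
phi [-0.001 -0.006 -0.151]
```

Emit:
{"fn": "drive_tool", "kwargs": {
  "targets": [
    {"slide": [0,0,0.0],"angular": [0,0,0],"claw": 0.4},
    {"slide": [0,0,0.0],"angular": [0,0,0],"claw": 0.4}
  ]
}}

```text
clock: 18.55
ee_pos: [646.7, -187.0, 204.6]
orientation: [0.848, 0.461, 0.087, 0.245]
force: [-11.1, 2.3, 10.7]
opening: 55.0
gripper_force: 93.8
```

```bash
python3 -c "
from h import *
phi()"
```

```text
rel pivot u,ys,n [-0.  93.7 30.4] F [-3.2 -5.6 14.2] M [-1.04  1.34 -0.24] clk 18.55 j [ 0.65  0.36 -0.7   1.9   0.9   0.74 -1.16] open 54.98832046267466 93.78654599189758
phi [-0.001 -0.005 -0.149]
```

Emit:
{"fn": "drive_tool", "kwargs": {
  "targets": [
    {"slide": [0,0,0.01],"angular": [0,0,0.05],"claw": 0.4},
    {"slide": [0,0,0.02],"angular": [0,0,0.1],"claw": 0.4}
  ]
}}

```text
clock: 18.75
ee_pos: [646.7, -187.0, 204.5]
orientation: [0.87, 0.419, 0.098, 0.24]
force: [-11.1, 2.5, 11.5]
opening: 54.9
gripper_force: 93.9
```

```bash
python3 -c "
from h import *
phi()"
```

```text
rel pivot u,ys,n [-0.1 93.7 30.3] F [-2.9 -5.5 15. ] M [-1.07  1.58  0.68] clk 18.75 j [ 0.64  0.35 -0.68  1.9   0.89  0.74 -1.26] open 54.891945592288685 93.88044118881226
phi [-0.002 -0.006 -0.051]
```

Emit:
{"fn": "drive_tool", "kwargs": {
  "targets": [
    {"slide": [0,0,0.02],"angular": [0,0,0.07],"claw": 0.4}
  ]
}}

```text
clock: 18.85
ee_pos: [646.8, -187.0, 204.4]
orientation: [0.884, 0.388, 0.107, 0.237]
force: [-11.5, 2.1, 12.2]
opening: 54.8
gripper_force: 94.0
```

```bash
python3 -c "
from h import *
phi()"
```

```text
rel pivot u,ys,n [-0.2 93.8 30.2] F [-2.6 -6.  15.6] M [-1.11  1.75  0.74] clk 18.85 j [ 0.63  0.35 -0.67  1.9   0.89  0.73 -1.32] open 54.778493077303644 94.0260100364685
phi [-0.002 -0.006  0.019]
```

The running torque is about 0.74 N m, roughly 0.5 above free running and about 0.5 rad past seating, so the clamp force is near 100 N and well below cracking. I release and retreat along the axis.

Emit:
{"fn": "drive_tool", "kwargs": {
  "targets": [
    {"slide": [0,0,0],"angular": [0,0,0],"claw": 0.7},
    {"slide": [0,0,0],"angular": [0,0,0],"claw": 1},
    {"slide": [0,0,0],"angular": [0,0,0],"claw": 1},
    {"slide": [0,0,0],"angular": [0,0,0],"claw": 1},
    {"slide": [0,0,0],"angular": [0,0,0],"claw": 1},
    {"slide": [0,0,-1],"angular": [0,0,0],"claw": 1},
    {"slide": [0,0,-3],"angular": [0,0,0],"claw": 1},
    {"slide": [0,0,-7],"angular": [0,0,0],"claw": 1},
    {"slide": [0,0,-11],"angular": [0,0,0],"claw": 1},
    {"slide": [0,0,-15],"angular": [0,0,0],"claw": 1},
    {"slide": [0,0,-15],"angular": [0,0,0],"claw": 1},
    {"slide": [0,0,-15],"angular": [0,0,0],"claw": 1}
  ]
}}

```text
clock: 20.05
ee_pos: [592.2, -136.7, 334.3]
orientation: [0.884, 0.389, 0.109, 0.237]
force: [0.2, -0.0, -0.9]
opening: 85.2
gripper_force: 0.0
```

```bash
python3 look.py v3; python3 - <<'E'
from h import *
import pickle
c=pickle.load(open("v3.pkl","rb"))
v=np.load("fit.npy");u,ys,n=frame(v[3])
for k in(3.5,3.7,3.9):print(k,proj(c,v[:3]+95*ys+(44-3.2*k)*n).round(1))
h=cv2.cvtColor(c["color"],cv2.COLOR_BGR2HSV);m=(h[...,0]>100)&(h[...,0]<128)&(h[...,1]>130)
print([(r,int(x.min()),int(x.max())) for r in range(100,330,20) for x in [np.nonzero(m[r,230:420])[0]+230] if len(x)])
print(proj(c,[bar(0,r,o,0) for r in(186,150) for o in(15,-15)]).round(0).tolist())
E
```

```text
rel pivot u,ys,n [ -0.2  94.5 178.3] F [-0.5 -0.7 -0.5] M [ 0.    0.48 -0.01] clk 20.1 j [ 0.73  0.1  -0.79  1.87  0.56  0.89 -1.08] open 85.24717461031051 0.0
clamp_knob 0.84 [270.0, 192.1, 356.0, 271.4]
 grey [299 219  33  32 812] [314.8 235. ]
 grey [285 212  16  14  84] [292.3 218.6]
 grey [352 241   4   5  18] [353.7 243. ]
swing_bar 0.73 [274.7, 107.4, 358.2, 328.9]
bar_end 0.56 [268.4, 108.4, 358.8, 333.3]
3.5 [[314.8 235.3]]
3.7 [[314.8 235. ]]
3.9 [[314.8 234.7]]
[(120, 294, 331), (140, 295, 331), (160, 296, 331), (180, 296, 331), (280, 300, 333), (300, 301, 332), (320, 298, 395)]
[[292.0, 103.0], [333.0, 102.0], [293.0, 153.0], [333.0, 152.0]]
```

The pointer mark shows the knob has turned about 3.8 rad, with no slip. The bar is still home and the gripper is clear, so I hand in.

```bash
python3 -c "
from workcell import manip
print(manip.sign_off())"
```

```text
the job is handed in; nothing more can be done
None
```

The bar is home under the keeper and the knob is screwed down about 3.8 rad, to roughly 100 N judged from torque; the arm is clear, the cups, stamp and roller were not touched, and the job is handed in.

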